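Sort the specimen bench into case trays

TASK

Tidy the histology bench by colour: put the orange-capped pot and the orange wax block into the orange tray, the blue-capped pot and the blue wax block into the blue tray, and the empty staining jar into the steel tray. Everything must end upright (the blocks lying flat, grid side up) directly on the floor of its tray, nothing stacked or leaning on a rim, and the small amber bottle must not be knocked over.

Things in the scene. Friction and masses are not known exactly. Their poses are not given: they have to be found in the camera images.
- pot_orange_c (a point): Orange-capped specimen pot, an upright closed cylinder 43 mm in diameter and 60 mm tall, off-white body with an orange screw cap (the top 17 mm); it stands loose on the bench, 40 to 85 g. This point is its centre, 30 mm above its underside; z is up along its axis
- pot_blue_c (a point): Blue-capped specimen pot, an upright closed cylinder 43 mm in diameter and 60 mm tall, off-white body with a blue screw cap (the top 17 mm); it stands loose on the bench, 40 to 85 g. This point is its centre, 30 mm above its underside; z is up along its axis
- block_orange_c (a point): Orange wax block, a small flat block 40 x 28 mm and 16 mm thick: an orange cassette with a grid of pale dots on top, pale wax below; it lies flat and loose on the bench, 15 to 35 g. This point is its centre, 8 mm above its underside; x along its 40 mm side, y along its 28 mm side, z up
- block_blue_c (a point): Blue wax block, a small flat block 40 x 28 mm and 16 mm thick: a blue cassette with a grid of pale dots on top, pale wax below; it lies flat and loose on the bench, 15 to 35 g. This point is its centre, 8 mm above its underside; x along its 40 mm side, y along its 28 mm side, z up
- jar_c (a point): Empty staining jar, cloudy straw-coloured plastic, square, 50 x 50 mm and 64 mm tall, open at the top, walls 3 mm with ribs inside; it stands loose and upright on the bench, 60 to 130 g. This point is its centre, 32 mm above its underside; x and y are square to its side walls, z up
- tray_orange_in (a point): Orange plastic open tray, fixed to the bench, 126 x 166 mm outside, 120 x 160 mm inside, walls 3 mm thick, rim 25 mm above the bench, floor 3 mm above the bench. This point is the centre of its inner floor; x runs along the short side, y along the long side, z up. The three trays are alike but for their colour, and stand side by side in any order, each a little turned
- tray_blue_in (a point): Blue plastic open tray, fixed to the bench, 126 x 166 mm outside, 120 x 160 mm inside, walls 3 mm thick, rim 25 mm above the bench, floor 3 mm above the bench. This point is the centre of its inner floor; x runs along the short side, y along the long side, z up. The three trays are alike but for their colour, and stand side by side in any order, each a little turned
- tray_steel_in (a point): Bright steel open tray, fixed to the bench, 126 x 166 mm outside, 120 x 160 mm inside, walls 3 mm thick, rim 25 mm above the bench, floor 3 mm above the bench. This point is the centre of its inner floor; x runs along the short side, y along the long side, z up. The three trays are alike but for their colour, and stand side by side in any order, each a little turned
- ink_c (a point): Small amber glass bottle with a black cap, 36 mm in diameter and 70 mm tall, standing loose among the things to be sorted; it is to be left standing. This point is its centre, 35 mm above its underside; z is up along its axis
There are look-alikes about, which are no part of the job. Of the things shaped like the part that bears tray_orange_in, the orange one is meant.

How it is judged:
By the outcome, as a careful person would: the job done as asked, in the order asked, and still so for the second after the job is handed in, with the robot touching nothing.
It also fails if it takes over 120 s, if anything falls off the work surface, if the arm or the gripper's body presses on something with over 40 N, if the wrist force passes 120 N, or if a joint passes its speed limit or range.

ROBOT

A 7-joint arm with a two-finger parallel gripper is mounted at the origin on the work surface. World frame = base frame: x ahead of the robot, y to its left, z up, the work surface at z = 0. Lengths are in m, angles in rad, forces in N, time in s.
With the tool pointing down it reaches from about 0.4 to 0.75 m from the base axis. Payload 19.5 kg.
Tool frame: the origin (TCP) lies between the finger pads; the fingertips stand 11 mm ahead of it and the grasp point (between the pads) lies 8 mm behind it (ctrl.tip_extent is the distance from the TCP to the fingertips, in m); z points along the fingers, y is the line along which they close (so a half turn about z gives the same grasp; the last joint's range is limited). The gripper opens to 85 mm and grips with 20 to 120 N. Pads are 22 mm wide; open, the fingers measure 114 mm over their backs; the gripper's body (76 mm by 85 mm) begins 54 mm behind the grasp point. The pads swing forward as they close: fully open they stand 13 mm farther back than shut.
Start: joints at [1.1, 0.707, -0.028, 1.485, 0.022, 0.951, -0.075], TCP at [0.239, -0.523, 0.242] pointing down, gripper open.
Joint ranges: [-2.71, 2.71], [-0.32, 2.16], [-1.57, 1.52], [0, 2.45], [-1.46, 4.6], [0, 2.02], [-2.83, 2.83]. Speed limits (rad/s): [1.89, 1.89, 2.57, 2.57, 3.01, 3.01, 3.01].

INTERFACE

Orientations are given as a rotation vector (axis times angle).
In Python, from cell import ctrl, cams, sign_off gives the robot as it stands. The module is installed in compiled form; this text tells all that it offers.
- The arm moves only by the tool servo_tool, never from a script. Its argument "targets" is text: rows parted by semicolons, each of 5 numbers parted by spaces: the opening, from 0 (shut) to 1 (fully open), then the shift along the tool's x, y, z in mm, then the turn about the tool's z in rad. In form: jaw tx ty tz spin; .... A call has 1 to 20 rows; each row shifts and turns the commanded pose from where the row before left it, along the tool's axes as they then stand; what a row does not reach is not made up. A row lasts 1/12 s, in which the tool goes at most 41.7 mm and 7.16 degrees, less where a joint would pass 70% of its speed; a pose out of reach is approached as far as the arm can. A call is refused whole if a number of a shift passes 41.7 or a number of a turn 0.125, either way. A call with a gripper value outside its range is refused whole. The fingers move at their own pace and stop on an object; "grip_force" is the grip in N (left out, the last holds). Time passes only in rows, so rows that do not move let the fingers close. It gives the time, the measured TCP pose, the force, the opening and the grip force at its end, in the units of the state.
- ctrl.get_state(): the state, without advancing time (a new reading comes with each control period).
- cams.capture(name): name is "scene" or "top"; returns a dict with "frame" (480x640x3 uint8, blue, green, red), "z_map" (480x640 float32, m along the optical axis (not along the pixel's ray), 0 where there is no reading), "camera_matrix" (3x3 intrinsics, pixels), "origin" and "attitude" of the camera in the world. Camera axes: x right, y down, z forward; pixel columns grow to the right and rows downward; lengths in m; the calibration is good to about 2 mm. A picture is of the moment at which its call begins.
- sign_off(): hands the job in; it is judged then, once.
The state is a dict: "clock": time; "joints": joint angles; "joint_vel": joint speeds; "effort": joint torques, N m; "eef_pos": TCP position; "ee_rot": TCP orientation; "ft_force": force on the tool from outside, world axes, zero at the start; "wrist_torque": the same for the moment, N m; "opening": finger opening in m; "grasp_force": force on a finger pad.
Only numpy, scipy, OpenCV 4.12 (cv2) and the standard library are available. Lean on these libraries where they do the work, as an engineer would, in place of code of your own. Each camera call takes 0.05 s, during which the arm holds its last target. There are 200 camera calls.

## Working session

There is one attempt and no reset: what is moved stays moved. The work goes in short steps, Python scripts to look and compute and a tool call to move; the robot and the scene stay as the last step left them, time stands still between calls to the robot, and variables do not carry over. Pictures are saved under pics/ and viewed, at most 14 in all, crops included, and the job is handed in when it is done.

Besides the shell and the picture viewer there is one more tool, called after "Request:" as a command line: name --argument value ..., lists and objects as JSON in quotes. servo_tool: Moves the arm, as the interface text tells. Its arguments: {"type":"object","properties":{"targets":{"type":"string"},"grip_force":{"type":"number"}},"required":["targets"]}

```bash
mkdir -p pics
cat > h.py <<'E'
import numpy as np, cv2
from scipy.spatial.transform import Rotation as R
from cell import ctrl, cams
def cap(n):
    c=cams.capture(n); a=np.array(c["attitude"],float)
    Rm=a if a.shape==(3,3) else (R.from_rotvec(a).as_matrix() if a.size==3 else R.from_quat(a).as_matrix())
    K=np.array(c["camera_matrix"]); z=c["z_map"]; v,u=np.mgrid[:480,:640]
    P=np.stack([(u-K[0,2])/K[0,0]*z,(v-K[1,2])/K[1,1]*z,z],-1)@Rm.T+np.array(c["origin"])
    P[z==0]=np.nan
    return c,P
E
python3 - <<'E'
from h import *
for n in("top","scene"):
    c,P=cap(n); cv2.imwrite(f"pics/{n}0.png",c["frame"]); print(n,c["origin"],c["attitude"],c["camera_matrix"])
    np.save(f"{n}P.npy",P); np.save(f"{n}F.npy",c["frame"])
print(ctrl.get_state())
E
```

```text
top [ 0.17611682 -0.09311641  1.30852655] [-2.14950255  2.10615348 -0.18387462] [[568.59496066   0.         320.0626646 ]
 [  0.         568.59496066 235.97440196]
 [  0.           0.           1.        ]]
scene [ 1.02437194 -0.53685376  0.91796803] [-2.20136655 -1.10867839  0.43891616] [[582.31363563   0.         315.92805661]
 [  0.         582.31363563 239.58665487]
 [  0.           0.           1.        ]]
{'clock': 0.1, 'joints': array([ 1.1003023 ,  0.70703537, -0.02760231,  1.48491183,  0.02198677,
        0.95092197, -0.07551863]), 'joint_vel': array([-3.29009640e-04, -2.12645519e-03, -1.20642454e-03, -2.53918360e-03,
        1.65598089e-04, -1.13384705e-04,  9.29210066e-05]), 'effort': array([ 4.46114878e-03, -8.84290481e+01,  1.23764355e+00, -2.36446810e+01,
        1.70940795e-02,  5.11405146e-03, -2.37597760e-04]), 'eef_pos': array([ 0.23897827, -0.52274959,  0.24188695]), 'ee_rot': array([-3.06875433e+00, -6.68138877e-01,  3.68572092e-04]), 'ft_force': array([0.29510436, 0.25189497, 0.13774758]), 'wrist_torque': array([ 0.01340233, -0.03696353, -0.009751  ]), 'grasp_force': 0.0, 'opening': 0.08534228136619192}
```

View pics/top0.png

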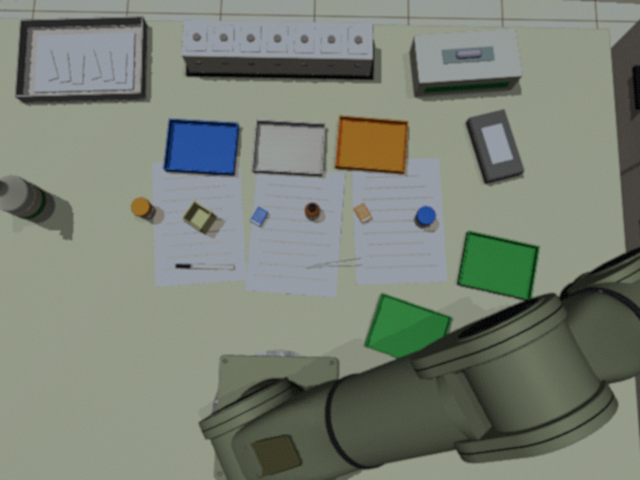

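View pics/scene0.png

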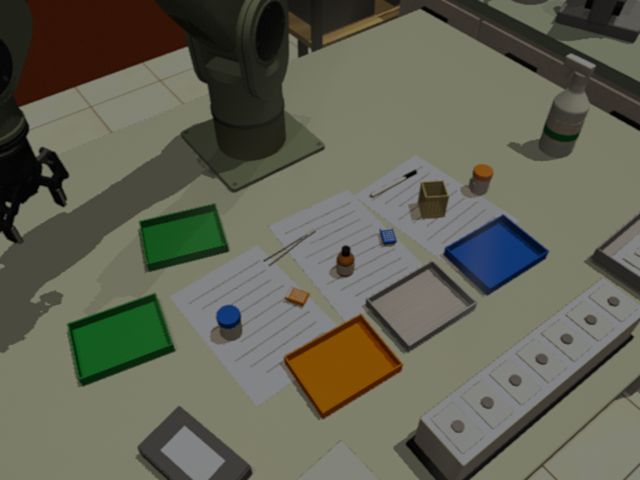

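The top view shows these, with look-alikes:
- **Trays:** blue (202,147), steel (290,148) and orange (372,145). The look-alikes are two green trays at (498,265) and (408,327), and a dark slide tray at (83,60).
- **Pots:** orange (143,208) and blue (425,216). The bottle at (20,197) and the amber bottle (312,211) are not pots.
- **Blocks:** blue (259,216) and orange (362,213).
- **Jar:** (200,217).

Next I'll measure, and check these choices in one crop.

```bash
cat > m.py <<'E'
from h import *
def measure(cam,F,P,wins,verbose=True):
    out={}
    hsv=cv2.cvtColor(F,cv2.COLOR_BGR2HSV)
    for k,(u0,v0,u1,v1,col,zlo,zhi) in wins.items():
        m=np.zeros((480,640),bool); m[v0:v1,u0:u1]=1
        m&=(P[...,2]>zlo)&(P[...,2]<zhi)
        H,S,V=[hsv[...,i] for i in range(3)]
        if col=='o': m&=(H<22)&(S>110)
        if col=='b': m&=(H>95)&(H<130)&(S>110)
        q=P[m]
        if len(q)<5: print(cam,k,'few');continue
        r=cv2.minAreaRect(np.ascontiguousarray(q[:,:2]*1000,dtype=np.float32))
        print(cam,k,len(q),'ctr',np.round(r[0],1),'size',np.round(r[1],1),'ang',round(r[2],1),'mean',np.round(np.nanmean(q,0)*1000,1),'zmax',round(np.nanpercentile(q[:,2],95)*1000,1))
E
python3 - <<'E'
from m import *
P=np.load("topP.npy");F=np.load("topF.npy")
measure('top',F,P,dict(pot_o=(125,190,162,228,'',.05,.1),jar=(178,195,222,240,'',.05,.1),blk_b=(245,200,272,232,'b',.008,.03),ink=(298,195,326,228,'',.03,.1),blk_o=(350,200,376,228,'o',.008,.03),pot_b=(408,200,442,235,'',.05,.1),
 t_b=(158,112,246,182,'',.015,.04),t_s=(248,114,332,182,'',.015,.04),t_o=(332,110,414,180,'',.015,.04),
 f_b=(158,112,246,182,'',-.005,.01),bench=(150,290,210,340,'',-.05,.05)))
P2=np.load("sceneP.npy");F2=np.load("sceneF.npy")
measure('sc',F2,P2,dict(pot_o=(465,160,498,200,'',.05,.1),jar=(412,175,455,222,'',.05,.1),blk_b=(375,225,402,248,'b',.008,.03),ink=(330,243,362,280,'',.03,.1),blk_o=(280,284,315,310,'o',.008,.03),pot_b=(212,300,248,340,'',.05,.1),
 t_b=(440,210,552,295,'',.015,.04),t_s=(362,260,480,350,'',.015,.04),t_o=(280,312,405,418,'',.015,.04)))
a=cv2.resize(F2[150:350,200:500],None,fx=2.6,fy=2.6,interpolation=cv2.INTER_CUBIC)
cv2.imwrite("pics/crop1.png",a)
E
```

```text
top pot_o 301 ctr [458.6 319.8] size [41.5 42.3] ang 47.5 mean [458.2 319.   59.7] zmax 63.9
top jar 218 ctr [440.6 190. ] size [52.  49.9] ang 58.5 mean [441.6 190.2  60.9] zmax 67.1
top blk_b 140 ctr [451.7  54.9] size [26.9 30.9] ang 65.2 mean [451.4  55.5  16.4] zmax 20.3
top ink 203 ctr [462.4 -67.8] size [33.9 34.5] ang 1.1 mean [459.9 -67.8  51.2] zmax 72.8
top blk_o 64 ctr [ 465.4 -182. ] size [29.4 25.3] ang 32.6 mean [ 461.7 -180.8   16.8] zmax 19.9
top pot_b 300 ctr [ 452.9 -324.3] size [42.7 43. ] ang 70.0 mean [ 451.5 -323.5   59.4] zmax 63.8
top t_b 546 ctr [617.5 199.7] size [167.  129.2] ang 87.6 mean [618.3 203.3  22.8] zmax 28.5
top t_s 501 ctr [619.4  -8.4] size [165.8 129.3] ang 87.8 mean [619.7  -5.7  23. ] zmax 29.1
top t_o 497 ctr [ 631.3 -204.2] size [166.1 130.3] ang 86.3 mean [ 632.  -208.    23.2] zmax 29.1
top f_b 5348 ctr [622.2 204.8] size [177.2 215.9] ang 1.5 mean [620.3 202.3   2.4] zmax 7.3
top bench 2988 ctr [220.5 231.9] size [111.6 141.1] ang 1.3 mean [220.1 230.7   0.3] zmax 4.8
sc pot_o 252 ctr [457.4 316.5] size [42.2 45.6] ang 44.7 mean [458.4 315.1  57. ] zmax 60.7
sc jar 320 ctr [438.3 188.1] size [52.  55.4] ang 59.4 mean [438.9 187.6  57.9] zmax 63.6
sc blk_b 135 ctr [451.1  53. ] size [28.3 35.8] ang 59.4 mean [452.2  51.2  13.9] zmax 17.2
sc ink 304 ctr [463.  -71.5] size [33.7 32.1] ang 55.2 mean [465.6 -73.8  48.9] zmax 68.9
sc blk_o 216 ctr [ 462.1 -186.7] size [38.9 30.5] ang 32.2 mean [ 465.2 -186.3   13.9] zmax 16.9
sc pot_b 425 ctr [ 450.  -327.2] size [43.2 42.8] ang 56.9 mean [ 451.6 -327.3   57.9] zmax 60.9
sc t_b 945 ctr [571.7 176.9] size [216.2 212.2] ang 87.8 mean [614.9 179.5  20.4] zmax 24.7
sc t_s 1120 ctr [616.6  -3.6] size [245.8 127.7] ang 87.6 mean [617.9 -13.6  20.8] zmax 25.1
sc t_o 1122 ctr [ 628.9 -189.5] size [200.2 129.4] ang 86.3 mean [ 630.1 -193.3   21. ] zmax 25.1
```

View pics/crop1.png

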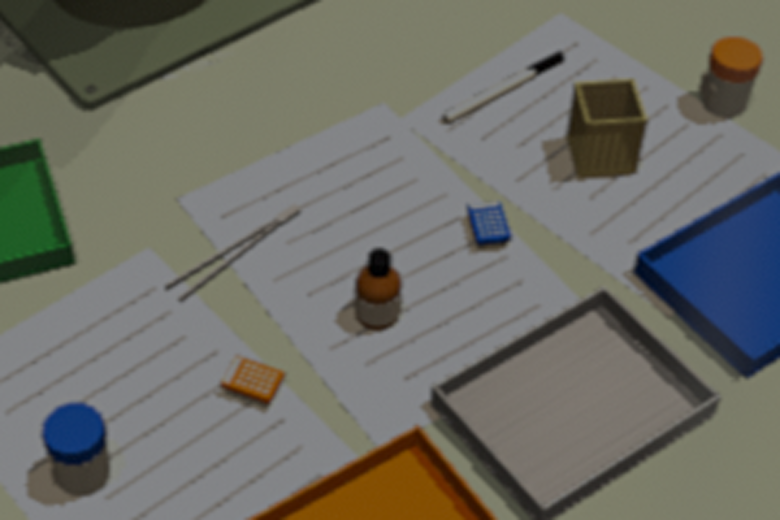

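The crop confirms the choices: blue pot (75,445), orange block (253,380), amber bottle (378,290), blue block (489,224), jar (606,125) and orange pot (733,75). I'll do the orange pot first.

```bash
cat > go.py <<'E'
import sys
from h import *
# args: x,y,z[,yaw] in mm/deg : cumulative legs; spin is done before the shift of its leg
def legs(*T):
    s=ctrl.get_state(); p=np.array(s["eef_pos"])*1000; Rm=R.from_rotvec(s["ee_rot"]).as_matrix()
    yaw=np.degrees(np.arctan2(Rm[1,1],Rm[0,1])); print('at',np.round(p,1),'yaw',round(yaw,1),'j',np.round(s["joints"],2),'t',s["clock"],'op',s["opening"],'F',np.round(s["ft_force"],1))
    for t in T:
        sp=0
        if len(t)>3:
            d=(t[3]-yaw+90)%180-90; sp=-np.radians(d); yaw+=d
        c,s_=np.cos(np.radians(yaw)),np.sin(np.radians(yaw))
        ay=np.array([c,s_,0]); ax=np.array([-s_,c,0]); az=np.array([0,0,-1.])
        d=np.array(t[:3])-p; L=np.array([d@ax,d@ay,d@az]); p=np.array(t[:3],float)
        print(t,'spin %.3f'%sp,'tool',np.round(L,1),'min rows',int(np.ceil(max(np.linalg.norm(L)/40,abs(sp)/.12))))
if __name__=="__main__": legs(*[tuple(map(float,a.split(','))) for a in sys.argv[1:]])
E
python3 go.py 480,-100,180 458,318,140 458,318,34
```

```text
at [ 239.  -522.7  241.9] yaw -65.4 j [ 1.1   0.71 -0.03  1.48  0.02  0.95 -0.08] t 0.1 op 0.08534228136619192 F [0.3 0.3 0.1]
(480.0, -100.0, 180.0) spin 0.000 tool [ 395.  -284.3   61.9] min rows 13
(458.0, 318.0, 140.0) spin 0.000 tool [ 153.8 -389.3   40. ] min rows 11
(458.0, 318.0, 34.0) spin 0.000 tool [  0.   0. 106.] min rows 3
```

Request:
servo_tool --targets "1 25 -18 4 0;1 25 -18 4 0;1 25 -18 4 0;1 25 -18 4 0;1 25 -18 4 0;1 25 -18 4 0;1 25 -18 4 0;1 25 -18 4 0;1 25 -18 4 0;1 25 -18 4 0;1 25 -18 4 0;1 25 -18 4 0;1 25 -18 4 0;1 25 -18 4 0;1 25 -18 4 0;1 20 -14 2 0" --grip_force 30

```text
clock: 1.43
eef_pos: [0.4809, -0.098, 0.1797]
ee_rot: [-3.068, -0.67, 0.001]
ft_force: [0.7, 0.2, 0.7]
opening: 0.0855
grasp_force: 0.0
```

Request:
servo_tool --targets "1 12 -30 3 0;1 12 -30 3 0;1 12 -30 3 0;1 12 -30 3 0;1 12 -30 3 0;1 12 -30 3 0;1 12 -30 3 0;1 12 -30 3 0;1 12 -30 3 0;1 12 -30 3 0;1 12 -30 3 0;1 12 -30 3 0;1 10 -29 4 0;1 0 0 0 0"

```text
clock: 2.6
eef_pos: [0.4563, 0.3235, 0.1391]
ee_rot: [-3.065, -0.678, 0.002]
ft_force: [-1.3, 0.6, -0.6]
opening: 0.0855
grasp_force: 0.0
```

```bash
python3 go.py 458,318,140 458,318,34
```

```text
at [456.3 323.5 139.1] yaw -65.1 j [-0.78  0.84  0.2   1.67 -0.25  0.66 -1.57] t 2.6 op 0.08550126773329474 F [-1.3  0.6 -0.6]
(458.0, 318.0, 140.0) spin 0.000 tool [-0.8  5.7 -0.9] min rows 1
(458.0, 318.0, 34.0) spin 0.000 tool [  0.   0. 106.] min rows 3
```

Request:
servo_tool --targets "1 0 4 0 0;1 0 0 0 0;1 0 0 0 0;1 0 0 20 0;1 0 0 25 0;1 0 0 25 0;1 0 0 20 0;1 0 0 10 0;1 0 0 5 0;1 0 0 0 0;1 0 0 0 0"

```text
clock: 3.52
eef_pos: [0.4607, 0.3137, 0.0362]
ee_rot: [-3.069, -0.668, -0.001]
ft_force: [0.3, 0.6, 1.6]
opening: 0.0849
grasp_force: 0.0
```

```bash
python3 go.py 458,318,34
```

```text
at [460.7 313.7  36.2] yaw -65.5 j [-0.73  1.    0.14  1.72 -0.29  0.44 -1.53] t 3.5167 op 0.08491585893897208 F [0.3 0.6 1.6]
(458.0, 318.0, 34.0) spin 0.000 tool [-0.7 -5.   2.2] min rows 1
```

Request:
servo_tool --targets "1 0 -5 2 0;1 0 0 0 0;0.6 0 0 0 0;0.4 0 0 0 0;0.4 0 0 0 0;0.4 0 0 0 0;0.4 0 0 0 0;0.4 0 0 0 0;0.4 0 0 0 0;0.4 0 0 0 0"

```text
clock: 4.35
eef_pos: [0.4582, 0.3183, 0.0336]
ee_rot: [-3.069, -0.668, -0.0]
ft_force: [-0.4, 0.8, 5.2]
opening: 0.0428
grasp_force: 29.9
```

```bash
python3 go.py 458,318,160 560,100,160 630,-245,160 630,-245,38; python3 go.py 458,318,160 630,-245,160
```

```text
at [458.2 318.3  33.6] yaw -65.4 j [-0.74  1.01  0.14  1.72 -0.29  0.43 -1.54] t 4.35 op 0.04277785713094752 F [-0.4  0.8  5.2]
(458.0, 318.0, 160.0) spin 0.000 tool [  -0.4    0.2 -126.4] min rows 4
(560.0, 100.0, 160.0) spin 0.000 tool [  2.1 240.7   0. ] min rows 7
(630.0, -245.0, 160.0) spin 0.000 tool [-79.7 342.9   0. ] min rows 9
(630.0, -245.0, 38.0) spin 0.000 tool [  0.   0. 122.] min rows 4
at [458.2 318.3  33.6] yaw -65.4 j [-0.74  1.01  0.14  1.72 -0.29  0.43 -1.54] t 4.35 op 0.04277785713094752 F [-0.4  0.8  5.2]
(458.0, 318.0, 160.0) spin 0.000 tool [  -0.4    0.2 -126.4] min rows 4
(630.0, -245.0, 160.0) spin 0.000 tool [-77.6 583.6   0. ] min rows 15
```

Request:
servo_tool --targets "0.4 0 0 -10 0;0.4 0 0 -20 0;0.4 0 0 -25 0;0.4 0 0 -25 0;0.4 0 0 -25 0;0.4 0 0 -20 0;0.4 -3 12 0 0;0.4 -3 22 0 0;0.4 -3 26 0 0;0.4 -3 28 0 0;0.4 -3 28 0 0;0.4 -3 28 0 0;0.4 -3 28 0 0;0.4 -3 28 0 0"

```text
clock: 5.52
eef_pos: [0.5195, 0.1247, 0.1585]
ee_rot: [3.07, 0.668, -0.0]
ft_force: [0.2, -0.1, -0.9]
opening: 0.0423
grasp_force: 30.7
```

Request:
servo_tool --targets "0.4 -4 28 0 0;0.4 -4 28 0 0;0.4 -4 28 0 0;0.4 -4 28 0 0;0.4 -4 28 0 0;0.4 -4 28 0 0;0.4 -4 28 0 0;0.4 -4 28 0 0;0.4 -4 28 0 0;0.4 -4 28 0 0;0.4 -4 28 0 0;0.4 -4 25 0 0;0.4 -4 20 0 0;0.4 -2 12 0 0;0.4 0 0 0 0;0.4 0 0 0 0;0.4 0 0 0 0;0.4 0 0 0 0"

```text
clock: 7.02
eef_pos: [0.6221, -0.227, 0.1584]
ee_rot: [-3.069, -0.67, -0.0]
ft_force: [0.0, 0.5, -0.5]
opening: 0.0427
grasp_force: 30.7
```

```bash
python3 go.py 630,-245,160 630,-245,38
```

```text
at [ 622.1 -227.   158.4] yaw -65.4 j [ 0.27  0.95  0.09  1.23 -0.09  0.97 -0.77] t 7.0167 op 0.04267371887783773 F [ 0.   0.5 -0.5]
(630.0, -245.0, 160.0) spin 0.000 tool [-0.3 19.7 -1.6] min rows 1
(630.0, -245.0, 38.0) spin 0.000 tool [  0.   0. 122.] min rows 4
```

Request:
servo_tool --targets "0.4 0 10 0 0;0.4 0 10 0 0;0.4 0 0 15 0;0.4 0 0 25 0;0.4 0 0 25 0;0.4 0 0 20 0;0.4 0 0 15 0;0.4 0 0 8 0;0.4 0 0 6 0;0.4 0 0 4 0;0.4 0 0 0 0;0.4 0 0 0 0;0.4 0 0 0 0"

```text
clock: 8.1
eef_pos: [0.6308, -0.2462, 0.0411]
ee_rot: [3.069, 0.668, 0.001]
ft_force: [0.0, -0.5, -0.6]
opening: 0.0421
grasp_force: 30.7
```

Request:
servo_tool --targets "0.4 0 0 2 0;0.4 0 0 1.5 0;0.4 0 0 0 0;0.4 0 0 0 0"

```text
clock: 8.43
eef_pos: [0.6304, -0.2461, 0.0368]
ee_rot: [-3.07, -0.668, 0.0]
ft_force: [-0.1, -0.2, -1.4]
opening: 0.0422
grasp_force: 30.7
```

Request:
servo_tool --targets "0.4 0 0 1 0;0.4 0 0 0 0;0.6 0 0 0 0;0.7 0 0 0 0;0.85 0 0 0 0;0.85 0 0 0 0;0.85 0 0 0 0;0.85 0 0 0 0;0.85 0 0 -15 0;0.85 0 0 -25 0;0.85 0 0 -30 0;0.85 0 0 -30 0;0.85 0 0 -20 0;0.85 0 0 0 0;0.85 0 0 0 0"

```text
clock: 9.68
eef_pos: [0.6308, -0.2463, 0.1577]
ee_rot: [3.069, 0.668, 0.003]
ft_force: [-0.3, -1.1, -1.3]
opening: 0.0725
grasp_force: 0.0
```

```bash
python3 go.py 464,-184.5,120,-58 464,-184.5,14
python3 - <<'E'
from m import *
c,P=cap("scene");F=c["frame"]
measure('sc',F,P,dict(blk_o=(280,284,315,310,'o',.011,.03),blk_b=(375,225,402,248,'b',.011,.03)))
c,P=cap("top");G=c["frame"]
measure('top',G,P,dict(blk_b=(245,200,272,232,'b',.012,.03),blk_o=(350,200,376,228,'o',.012,.03)))
a=np.hstack([cv2.resize(F[270:420,210:410],(533,400),interpolation=cv2.INTER_CUBIC)])
cv2.imwrite("pics/a1.png",a)
E
```

```text
at [ 630.8 -246.3  157.7] yaw -65.4 j [ 0.29  0.97  0.09  1.16 -0.09  1.01 -0.76] t 9.6833 op 0.07254514897096935 F [-0.3 -1.1 -1.3]
(464.0, -184.5, 120.0, -58.0) spin -0.130 tool [-108.7 -140.8   37.7] min rows 5
(464.0, -184.5, 14.0) spin 0.000 tool [  0.   0. 106.] min rows 3
sc blk_o 127 ctr [ 465.4 -188.6] size [36.8 29.8] ang 17.4 mean [ 463.1 -191.    14.1] zmax 17.2
sc blk_b 121 ctr [450.4  52.7] size [27.9 36.9] ang 60.5 mean [452.1  51.1  13.9] zmax 17.0
top blk_b 134 ctr [452.4  55.3] size [27.1 31.6] ang 59.8 mean [451.4  55.3  16.3] zmax 20.6
top blk_o few
```

View pics/a1.png

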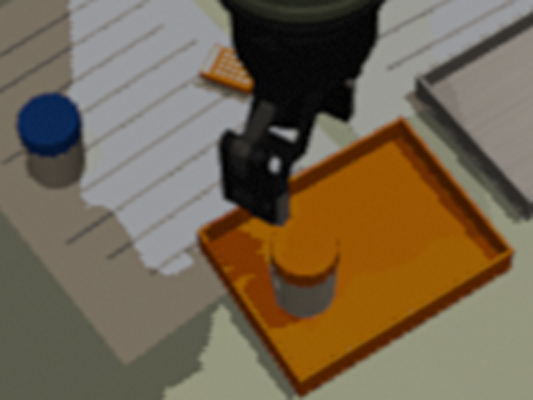

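The orange pot stands upright in the orange tray at (305,280). Next is the orange block.

Request:
servo_tool --targets "0.8 0 0 0 -0.06;0.8 0 0 0 -0.07;0.8 -10 -13 3 0;0.8 -16 -21 5 0;0.8 -18 -23 6 0;0.8 -18 -23 6 0;0.8 -18 -23 6 0;0.8 -16 -21 6 0;0.8 -9 -12 4 0;0.8 -4 -5 2 0;0.8 0 0 0 0;0.8 0 0 0 0;0.8 0 0 0 0;0.8 0 0 0 0"

```text
clock: 10.95
eef_pos: [0.464, -0.1846, 0.1177]
ee_rot: [3.02, 0.866, 0.001]
ft_force: [0.1, 0.0, 0.7]
opening: 0.0685
grasp_force: 0.0
```

```bash
python3 go.py 464,-185,60,-58 464,-185,14
```

```text
at [ 464.  -184.6  117.7] yaw -58.0 j [ 0.3   0.8   0.03  1.9  -0.05  0.45 -0.64] t 10.95 op 0.0684845849513607 F [0.1 0.  0.7]
(464.0, -185.0, 60.0, -58.0) spin 0.000 tool [-0.2  0.3 57.7] min rows 2
(464.0, -185.0, 14.0) spin 0.000 tool [ 0.  0. 46.] min rows 2
```

Request:
servo_tool --targets "0.55 0 0 15 0;0.55 0 0 25 0;0.55 0 0 25 0;0.55 0 0 15 0;0.55 0 0 10 0;0.55 0 0 8 0;0.55 0 0 0 0;0.55 0 0 0 0;0.55 0 0 0 0"

```text
clock: 11.7
eef_pos: [0.4636, -0.1845, 0.0206]
ee_rot: [3.019, 0.866, 0.001]
ft_force: [0.6, -0.3, 0.2]
opening: 0.0469
grasp_force: 0.0
```

```bash
python3 go.py 464,-185,14; python3 -c "
from h import *
print(ctrl.tip_extent)
c,P=cap('scene');F=c['frame']
cv2.imwrite('pics/a2.png',cv2.resize(F[240:340,240:380],(700,500),interpolation=cv2.INTER_CUBIC))"
```

```text
at [ 463.6 -184.5   20.6] yaw -58.0 j [ 0.31  0.98  0.01  1.94 -0.06  0.22 -0.64] t 11.7 op 0.04690293048841654 F [ 0.6 -0.3  0.2]
(464.0, -185.0, 14.0) spin 0.000 tool [0.1 0.6 6.6] min rows 1
0.011
```

View pics/a2.png

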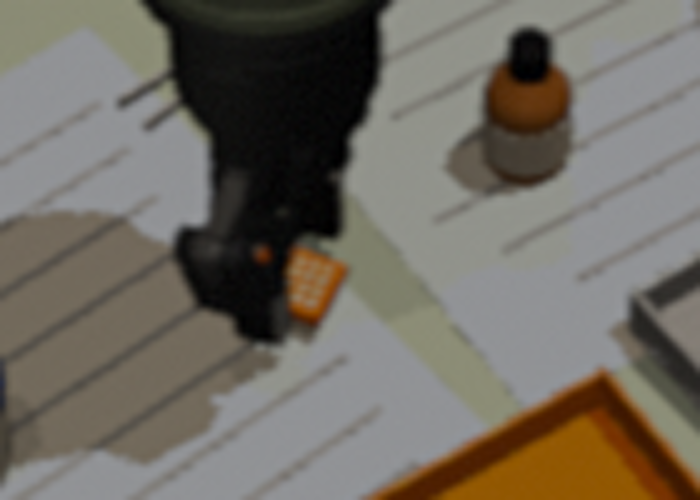

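The block sits at (310,285), between the fingers at (235,290) and behind. I'll lower and close.

Request:
servo_tool --targets "0.55 0 0 3 0;0.55 0 0 2 0;0.55 0 0 0 0;0.4 0 0 0 0;0.25 0 0 0 0;0.25 0 0 0 0;0.25 0 0 0 0;0.25 0 0 0 0;0.25 0 0 0 0" --grip_force 25

```text
clock: 12.5
eef_pos: [0.4632, -0.1844, 0.015]
ee_rot: [-3.02, -0.866, -0.0]
ft_force: [-0.5, 0.2, 4.7]
opening: 0.0273
grasp_force: 25.2
```

Request:
servo_tool --targets "0.25 0 0 -8 0;0.25 0 0 -20 0;0.25 0 0 -25 0;0.25 0 0 -25 0;0.25 0 0 -20 0;0.25 0 0 -7 0;0.25 0 0 0 0;0.25 0 0 0 0"

```text
clock: 13.17
eef_pos: [0.4632, -0.1843, 0.1196]
ee_rot: [-3.02, -0.866, -0.0]
ft_force: [-0.1, 0.4, -0.3]
opening: 0.0272
grasp_force: 24.7
```

```bash
python3 go.py 630,-165,120 630,-165,19; python3 -c "
from h import *
c,P=cap('scene');F=c['frame']
cv2.imwrite('pics/a3.png',cv2.resize(F[200:320,230:390],(640,480),interpolation=cv2.INTER_CUBIC))"
```

```text
at [ 463.2 -184.3  119.6] yaw -58.0 j [ 0.3   0.79  0.03  1.9  -0.05  0.45 -0.64] t 13.1667 op 0.027195529966618108 F [-0.1  0.4 -0.3]
(630.0, -165.0, 120.0) spin 0.000 tool [151.7  72.1  -0.4] min rows 5
(630.0, -165.0, 19.0) spin 0.000 tool [  0.   0. 101.] min rows 3
```

View pics/a3.png

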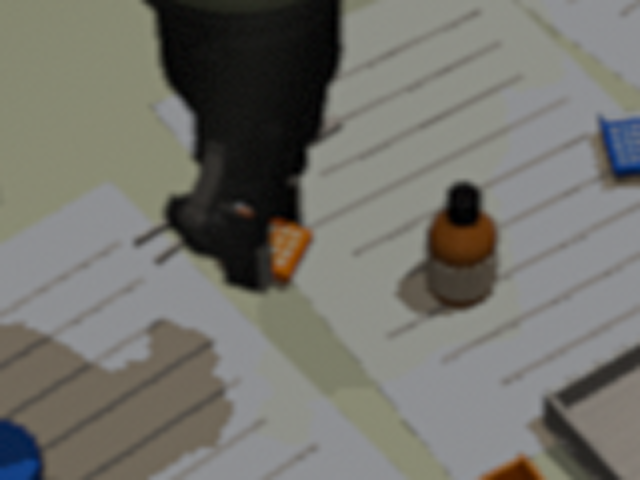

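The block is held level at (288,250).

Request:
servo_tool --targets "0.25 12 6 0 0;0.25 22 10 0 0;0.25 26 12 0 0;0.25 26 12 0 0;0.25 26 12 0 0;0.25 22 11 0 0;0.25 12 6 0 0;0.25 6 3 0 0;0.25 0 0 0 0;0.25 0 0 0 0;0.25 0 0 0 0;0.25 0 0 20 0;0.25 0 0 25 0;0.25 0 0 25 0;0.25 0 0 15 0;0.25 0 0 8 0;0.25 0 0 4 0;0.25 0 0 0 0;0.25 0 0 0 0"

```text
clock: 14.8
eef_pos: [0.6307, -0.165, 0.0238]
ee_rot: [3.019, 0.866, 0.002]
ft_force: [0.6, -0.1, 1.0]
opening: 0.0272
grasp_force: 24.7
```

```bash
python3 go.py 630,-165,18
```

```text
at [ 630.7 -165.    23.8] yaw -58.0 j [ 0.18  1.11  0.06  1.34 -0.08  0.69 -0.74] t 14.8 op 0.02716403284791645 F [ 0.6 -0.1  1. ]
(630.0, -165.0, 18.0) spin 0.000 tool [-0.6 -0.4  5.8] min rows 1
```

Request:
servo_tool --targets "0.25 0 0 3 0;0.25 0 0 2 0;0.25 0 0 1 0;0.25 0 0 0 0;0.25 0 0 0 0;0.35 0 0 0 0;0.45 0 0 0 0;0.55 0 0 0 0;0.55 0 0 0 0;0.55 0 0 0 0;0.55 0 0 -10 0;0.55 0 0 -20 0;0.55 0 0 -30 0;0.7 0 0 -35 0;0.9 0 0 -25 0;1 0 0 -10 0;1 0 0 0 0;1 0 0 0 0"

```text
clock: 16.3
eef_pos: [0.6302, -0.1648, 0.1469]
ee_rot: [-3.02, -0.866, -0.0]
ft_force: [-0.4, -0.5, -0.8]
opening: 0.0853
grasp_force: 0.0
```

```bash
python3 go.py 452,-325.5,150 452,-325.5,34; python3 -c "
from h import *
c,P=cap('scene');F=c['frame']
cv2.imwrite('pics/a4.png',cv2.resize(F[270:420,210:410],(533,400),interpolation=cv2.INTER_CUBIC))"
```

```text
at [ 630.2 -164.8  146.9] yaw -58.0 j [ 0.18  0.94  0.07  1.29 -0.07  0.92 -0.75] t 16.3 op 0.08530061314369146 F [-0.4 -0.5 -0.8]
(452.0, -325.5, 150.0) spin 0.000 tool [-236.3   41.8   -3.1] min rows 6
(452.0, -325.5, 34.0) spin 0.000 tool [  0.   0. 116.] min rows 3
```

View pics/a4.png

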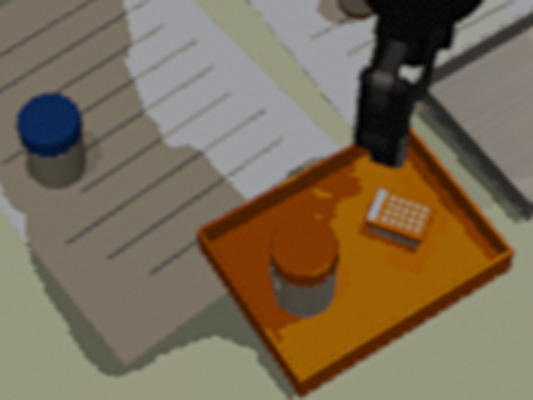

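The orange block lies flat, grid up, at (398,218), with the pot at (305,265). Next is the blue pot.

Request:
servo_tool --targets "1 -15 3 0 0;1 -25 4 0 0;1 -30 5 0 0;1 -30 5 0 0;1 -30 5 0 0;1 -30 5 0 0;1 -30 5 0 0;1 -25 5 0 0;1 -14 3 0 0;1 -7 2 0 0;1 0 0 0 0;1 0 0 0 0;1 0 0 20 0;1 0 0 25 0;1 0 0 25 0;1 0 0 20 0;1 0 0 10 0;1 0 0 5 0;1 0 0 0 0;1 0 0 0 0"

```text
clock: 18.02
eef_pos: [0.453, -0.3254, 0.0425]
ee_rot: [3.019, 0.867, 0.001]
ft_force: [-0.3, -0.0, 0.6]
opening: 0.0851
grasp_force: 0.0
```

```bash
python3 go.py 452,-325.5,34
```

```text
at [ 453.  -325.4   42.5] yaw -58.0 j [ 0.56  0.98  0.01  1.72 -0.02  0.44 -0.43] t 18.0167 op 0.08508148555283516 F [-0.3 -0.   0.6]
(452.0, -325.5, 34.0) spin 0.000 tool [-0.9 -0.5  8.5] min rows 1
```

Request:
servo_tool --targets "1 -1 0 6 0;1 0 0 2 0;1 0 0 0 0;0.6 0 0 0 0;0.4 0 0 0 0;0.4 0 0 0 0;0.4 0 0 0 0;0.4 0 0 0 0;0.4 0 0 0 0;0.4 0 0 0 0;0.4 0 0 0 0" --grip_force 30

```text
clock: 18.93
eef_pos: [0.4517, -0.3261, 0.0341]
ee_rot: [3.02, 0.866, 0.0]
ft_force: [-0.0, 0.5, 6.6]
opening: 0.0424
grasp_force: 30.0
```

```bash
python3 go.py 452,-325.5,160 618,162,160 618,162,37
```

```text
at [ 451.7 -326.1   34.1] yaw -58.0 j [ 0.56  1.    0.01  1.72 -0.02  0.42 -0.43] t 18.9333 op 0.04235771429248145 F [-0.   0.5  6.6]
(452.0, -325.5, 160.0) spin 0.000 tool [   0.6   -0.4 -125.9] min rows 4
(618.0, 162.0, 160.0) spin 0.000 tool [ 399.2 -325.3    0. ] min rows 13
(618.0, 162.0, 37.0) spin 0.000 tool [  0.   0. 123.] min rows 4
```

Request:
servo_tool --targets "0.4 0 0 -10 0;0.4 0 0 -20 0;0.4 0 0 -25 0;0.4 0 0 -25 0;0.4 0 0 -25 0;0.4 0 0 -20 0;0.4 10 -8 0 0;0.4 18 -15 0 0;0.4 22 -18 0 0;0.4 22 -18 0 0;0.4 22 -18 0 0;0.4 22 -18 0 0;0.4 22 -18 0 0;0.4 22 -18 0 0;0.4 22 -18 0 0;0.4 22 -18 0 0"

```text
clock: 20.27
eef_pos: [0.5362, -0.0746, 0.159]
ee_rot: [-3.019, -0.867, 0.0]
ft_force: [0.1, -0.1, -0.8]
opening: 0.0425
grasp_force: 30.6
```

Request:
servo_tool --targets "0.4 22 -18 0 0;0.4 22 -18 0 0;0.4 22 -18 0 0;0.4 22 -18 0 0;0.4 22 -18 0 0;0.4 22 -18 0 0;0.4 22 -18 0 0;0.4 18 -15 0 0;0.4 12 -10 0 0;0.4 6 -5 0 0;0.4 0 0 0 0;0.4 0 0 0 0;0.4 0 0 0 0;0.4 0 0 0 0"

```text
clock: 21.43
eef_pos: [0.6144, 0.1554, 0.159]
ee_rot: [3.02, 0.864, -0.0]
ft_force: [0.6, -0.2, -0.0]
opening: 0.0421
grasp_force: 30.6
```

```bash
python3 go.py 618,162,160 618,162,37
```

```text
at [614.4 155.4 159. ] yaw -58.1 j [-0.37  0.9   0.16  1.35 -0.16  0.9  -1.19] t 21.4333 op 0.04213391953202114 F [ 0.6 -0.2 -0. ]
(618.0, 162.0, 160.0) spin 0.000 tool [ 6.5 -3.7 -1. ] min rows 1
(618.0, 162.0, 37.0) spin 0.000 tool [  0.   0. 123.] min rows 4
```

Request:
servo_tool --targets "0.4 6 -4 0 0;0.4 0 0 0 0;0.4 0 0 15 0;0.4 0 0 25 0;0.4 0 0 25 0;0.4 0 0 20 0;0.4 0 0 15 0;0.4 0 0 8 0;0.4 0 0 6 0;0.4 0 0 4 0;0.4 0 0 0 0;0.4 0 0 0 0;0.4 0 0 2 0;0.4 0 0 1 0;0.4 0 0 0 0;0.4 0 0 0 0"

```text
clock: 22.77
eef_pos: [0.6175, 0.1633, 0.038]
ee_rot: [-3.02, -0.866, -0.0]
ft_force: [-0.7, -0.2, 0.1]
opening: 0.0425
grasp_force: 30.6
```

Request:
servo_tool --targets "0.4 0 0 1 0;0.4 0 0 0.5 0;0.4 0 0 0 0;0.55 0 0 0 0;0.7 0 0 0 0;0.85 0 0 0 0;0.85 0 0 0 0;0.85 0 0 0 0;0.85 0 0 0 0;0.85 0 0 -15 0;0.85 0 0 -25 0;0.85 0 0 -30 0;0.85 0 0 -30 0;0.85 0 0 -15 0;0.85 0 0 0 0;0.85 0 0 0 0"

```text
clock: 24.1
eef_pos: [0.6176, 0.1633, 0.1517]
ee_rot: [-3.02, -0.866, -0.002]
ft_force: [-0.6, 0.4, -0.7]
opening: 0.0724
grasp_force: 0.0
```

```bash
python3 go.py 451.5,54,120,60 451.5,54,15.5;  python3 -c "
from h import *
c,P=cap('scene');F=c['frame']
cv2.imwrite('pics/a5.png',cv2.resize(F[160:320,340:560],(660,480),interpolation=cv2.INTER_CUBIC))"
```

```text
at [617.6 163.3 151.7] yaw -58.0 j [-0.38  0.92  0.16  1.34 -0.16  0.89 -1.19] t 24.1 op 0.07237220193829527 F [-0.6  0.4 -0.7]
(451.5, 54.0, 120.0, 60.0) spin 1.082 tool [-89.2 177.7  31.7] min rows 10
(451.5, 54.0, 15.5) spin 0.000 tool [  0.    0.  104.5] min rows 3
```

View pics/a5.png

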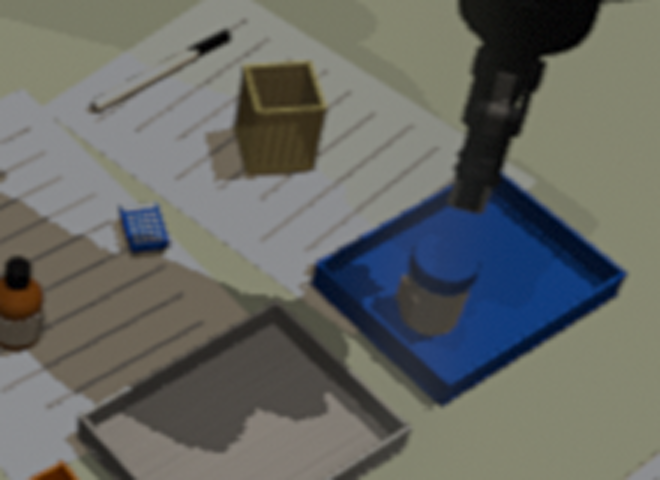

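The blue pot stands upright at (435,290). Next is the blue block. I'll spin the long way round, -2.06 rad, to keep joint 7 central.

Request:
servo_tool --targets "0.8 0 0 0 -0.12;0.8 0 0 0 -0.12;0.8 0 0 0 -0.12;0.8 0 0 0 -0.12;0.8 0 0 0 -0.12;0.8 0 0 0 -0.12;0.8 0 0 0 -0.12;0.8 0 0 0 -0.12;0.8 0 0 0 -0.12;0.8 0 0 0 -0.12;0.8 0 0 0 -0.12;0.8 0 0 0 -0.12;0.8 0 0 0 -0.12;0.8 0 0 0 -0.12;0.8 0 0 0 -0.12;0.8 0 0 0 -0.12;0.8 0 0 0 -0.12;0.8 0 0 0 -0.02;0.8 0 0 0 0"

```text
clock: 25.73
eef_pos: [0.6171, 0.1631, 0.1503]
ee_rot: [-0.814, -3.032, 0.0]
ft_force: [0.5, 0.3, -0.1]
opening: 0.0686
grasp_force: 0.0
```

Request:
servo_tool --targets "0.8 6 -12 2 0;0.8 11 -22 4 0;0.8 13 -26 5 0;0.8 13 -26 5 0;0.8 13 -26 5 0;0.8 13 -26 5 0;0.8 10 -20 3 0;0.8 6 -12 2 0;0.8 3 -6 1 0;0.8 0 0 0 0;0.8 0 0 0 0;0.8 0 0 0 0"

```text
clock: 26.73
eef_pos: [0.4541, 0.0553, 0.1193]
ee_rot: [0.813, 3.034, 0.001]
ft_force: [-0.5, 0.3, 0.5]
opening: 0.0685
grasp_force: 0.0
```

```bash
python3 go.py 451.5,54,120,60 451.5,54,15.5
```

```text
at [454.1  55.3 119.3] yaw 60.0 j [-0.02  0.77 -0.31  2.03  0.55  0.42  0.3 ] t 26.7333 op 0.0684630985106046 F [-0.5  0.3  0.5]
(451.5, 54.0, 120.0, 60.0) spin 0.000 tool [ 1.6 -2.4 -0.7] min rows 1
(451.5, 54.0, 15.5) spin 0.000 tool [  0.    0.  104.5] min rows 3
```

Request:
servo_tool --targets "0.55 1 -2 0 0;0.55 0 0 15 0;0.55 0 0 25 0;0.55 0 0 25 0;0.55 0 0 15 0;0.55 0 0 10 0;0.55 0 0 8 0;0.55 0 0 5 0;0.55 0 0 0 0;0.55 0 0 0 0;0.55 0 0 0 0" --grip_force 25

```text
clock: 27.65
eef_pos: [0.4517, 0.0534, 0.0168]
ee_rot: [0.812, 3.034, 0.001]
ft_force: [0.2, 0.5, 0.8]
opening: 0.0471
grasp_force: 0.0
```

```bash
python3 go.py 451.5,54,15;  python3 -c "
from h import *
c,P=cap('scene');F=c['frame']
cv2.imwrite('pics/a6.png',cv2.resize(F[190:290,320:460],(700,500),interpolation=cv2.INTER_CUBIC))"
```

```text
at [451.7  53.4  16.8] yaw 60.0 j [-0.15  0.98 -0.07  2.09  0.66  0.1   0.2 ] t 27.65 op 0.047147428368497314 F [0.2 0.5 0.8]
(451.5, 54.0, 15.0) spin 0.000 tool [0.5 0.4 1.8] min rows 1
```

View pics/a6.png

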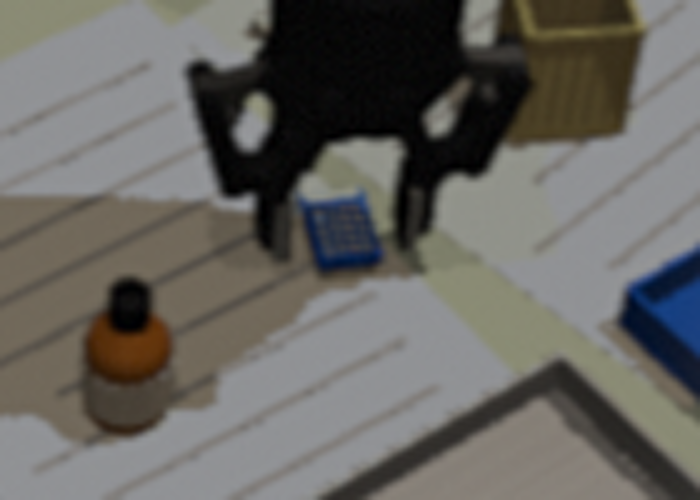

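The blue block at (340,235) is centred between the fingers at (275,230) and (412,225). I'll close and lift.

Request:
servo_tool --targets "0.55 0 0 2 0;0.55 0 0 0 0;0.4 0 0 0 0;0.25 0 0 0 0;0.25 0 0 0 0;0.25 0 0 0 0;0.25 0 0 0 0;0.25 0 0 0 0;0.25 0 0 -8 0;0.25 0 0 -20 0;0.25 0 0 -25 0;0.25 0 0 -25 0;0.25 0 0 -20 0;0.25 0 0 -7 0;0.25 0 0 0 0;0.25 0 0 0 0"

```text
clock: 29.03
eef_pos: [0.4514, 0.0532, 0.1191]
ee_rot: [0.812, 3.035, 0.0]
ft_force: [0.0, -0.7, -0.2]
opening: 0.0271
grasp_force: 25.0
```

```bash
python3 go.py 618,240,120 618,240,18
```

```text
at [451.4  53.2 119.1] yaw 60.0 j [-0.01  0.77 -0.31  2.04  0.57  0.41  0.28] t 29.0333 op 0.027149076880729834 F [ 0.  -0.7 -0.2]
(618.0, 240.0, 120.0) spin 0.000 tool [-51.  245.   -0.9] min rows 7
(618.0, 240.0, 18.0) spin 0.000 tool [  0.   0. 102.] min rows 3
```

Request:
servo_tool --targets "0.25 -2 12 0 0;0.25 -5 22 0 0;0.25 -6 28 0 0;0.25 -6 28 0 0;0.25 -6 28 0 0;0.25 -6 28 0 0;0.25 -6 28 0 0;0.25 -5 26 0 0;0.25 -4 22 0 0;0.25 -3 14 0 0;0.25 -2 9 0 0;0.25 0 0 0 0;0.25 0 0 0 0;0.25 0 0 0 0;0.25 0 0 0 0"

```text
clock: 30.28
eef_pos: [0.6176, 0.2396, 0.119]
ee_rot: [-0.812, -3.035, 0.001]
ft_force: [-0.5, -0.6, -0.7]
opening: 0.0275
grasp_force: 25.0
```

```bash
python3 go.py 618,240,120 618,240,18
```

```text
at [617.6 239.6 119. ] yaw 60.0 j [-0.25  1.01 -0.4   1.25  0.42  0.96  0.32] t 30.2833 op 0.027484181528240097 F [-0.5 -0.6 -0.7]
(618.0, 240.0, 120.0) spin 0.000 tool [-0.1  0.6 -1. ] min rows 1
(618.0, 240.0, 18.0) spin 0.000 tool [  0.   0. 102.] min rows 3
```

Request:
servo_tool --targets "0.25 0 0 15 0;0.25 0 0 25 0;0.25 0 0 25 0;0.25 0 0 15 0;0.25 0 0 10 0;0.25 0 0 5 0;0.25 0 0 3 0;0.25 0 0 2 0;0.25 0 0 0 0;0.25 0 0 0 0;0.25 0 0 1 0;0.25 0 0 0 0;0.25 0 0 0 0"

```text
clock: 31.37
eef_pos: [0.618, 0.2403, 0.0185]
ee_rot: [0.812, 3.035, 0.0]
ft_force: [-0.6, -0.5, -0.6]
opening: 0.0277
grasp_force: 25.0
```

Request:
servo_tool --targets "0.25 0 0 0.5 0;0.25 0 0 0 0;0.35 0 0 0 0;0.45 0 0 0 0;0.55 0 0 0 0;0.55 0 0 0 0;0.55 0 0 0 0;0.55 0 0 -10 0;0.55 0 0 -20 0;0.55 0 0 -30 0;0.7 0 0 -35 0;0.9 0 0 -25 0;1 0 0 -10 0;1 0 0 0 0;1 0 0 0 0"

```text
clock: 32.62
eef_pos: [0.6179, 0.2401, 0.1479]
ee_rot: [0.812, 3.035, 0.0]
ft_force: [-0.2, 0.2, -0.8]
opening: 0.0856
grasp_force: 0.0
```

```bash
python3 go.py 439.5,189,150,59 439.5,189,42;  python3 -c "
from m import *
c,P=cap('scene');F=c['frame']
measure('sc',F,P,dict(jar=(412,175,455,222,'',.05,.1)))
cv2.imwrite('pics/a7.png',cv2.resize(F[160:320,340:560],(660,480),interpolation=cv2.INTER_CUBIC))"
```

```text
at [617.9 240.1 147.9] yaw 60.0 j [-0.25  0.98 -0.41  1.22  0.4   1.02  0.34] t 32.6167 op 0.08561688745400495 F [-0.2  0.2 -0.8]
(439.5, 189.0, 150.0, 59.0) spin 0.018 tool [ 126.6 -135.7   -2.1] min rows 5
(439.5, 189.0, 42.0) spin 0.000 tool [  0.   0. 108.] min rows 3
sc jar 327 ctr [438.2 188.5] size [52.  55.9] ang 58.7 mean [439.  187.5  57.7] zmax 63.8
```

View pics/a7.png

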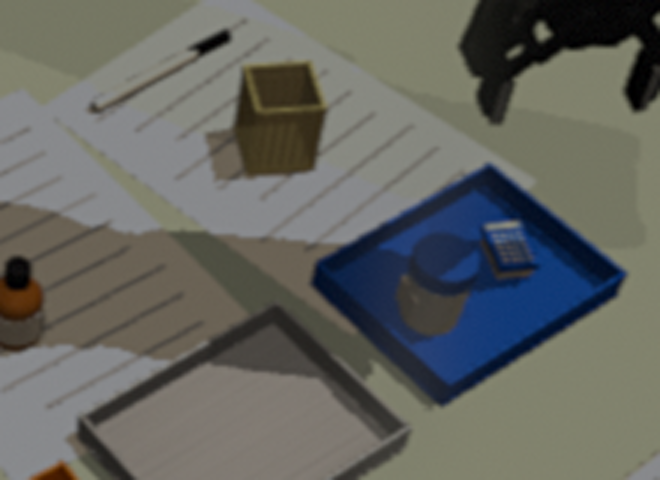

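The blue block lies flat, grid up, at (510,248), next to the pot at (435,285). Last is the jar.

Request:
servo_tool --targets "1 0 0 0 0.02;1 8 -9 0 0;1 16 -17 0 0;1 19 -20 0 0;1 19 -20 0 0;1 19 -20 0 0;1 19 -20 0 0;1 14 -16 0 0;1 8 -9 0 0;1 4 -4 0 0;1 0 0 0 0;1 0 0 0 0;1 0 0 0 0;1 0 0 0 0"

```text
clock: 33.83
eef_pos: [0.4408, 0.1899, 0.1475]
ee_rot: [-0.843, -3.026, -0.0]
ft_force: [0.0, -0.5, -0.7]
opening: 0.0851
grasp_force: 0.0
```

```bash
python3 go.py 439.5,189,150 439.5,189,42
```

```text
at [440.8 189.9 147.5] yaw 58.9 j [-0.28  0.74 -0.35  1.93  0.46  0.55  0.09] t 33.8333 op 0.08514002256124069 F [ 0.  -0.5 -0.7]
(439.5, 189.0, 150.0) spin 0.000 tool [ 0.7 -1.5 -2.5] min rows 1
(439.5, 189.0, 42.0) spin 0.000 tool [  0.   0. 108.] min rows 3
```

Request:
servo_tool --targets "1 0 -1 0 0;1 0 0 15 0;1 0 0 25 0;1 0 0 25 0;1 0 0 20 0;1 0 0 10 0;1 0 0 8 0;1 0 0 3 0;1 0 0 0 0;1 0 0 0 0;0.7 0 0 0 0;0.5 0 0 0 0;0.5 0 0 0 0;0.5 0 0 0 0;0.5 0 0 0 0;0.5 0 0 0 0;0.5 0 0 0 0" --grip_force 30

```text
clock: 35.25
eef_pos: [0.44, 0.189, 0.0423]
ee_rot: [0.842, 3.026, 0.001]
ft_force: [0.4, -0.9, 7.9]
opening: 0.0496
grasp_force: 30.4
```

```bash
python3 go.py 439.5,189,160 618,-6,160 618,-6,45
```

```text
at [440.  189.   42.3] yaw 58.9 j [-0.38  0.93 -0.17  2.    0.58  0.26 -0.02] t 35.25 op 0.04957630612653506 F [ 0.4 -0.9  7.9]
(439.5, 189.0, 160.0) spin 0.000 tool [   0.5   -0.2 -117.7] min rows 3
(618.0, -6.0, 160.0) spin 0.000 tool [-253.6  -74.7    0. ] min rows 7
(618.0, -6.0, 45.0) spin 0.000 tool [  0.   0. 115.] min rows 3
```

Request:
servo_tool --targets "0.5 0 0 -10 0;0.5 0 0 -20 0;0.5 0 0 -25 0;0.5 0 0 -25 0;0.5 0 0 -25 0;0.5 0 0 -13 0;0.5 -12 -4 0 0;0.5 -22 -7 0 0;0.5 -28 -8 0 0;0.5 -28 -8 0 0;0.5 -28 -8 0 0;0.5 -28 -8 0 0;0.5 -28 -8 0 0;0.5 -26 -8 0 0;0.5 -24 -7 0 0;0.5 -18 -5 0 0;0.5 -12 -3 0 0;0.5 0 0 0 0;0.5 0 0 0 0;0.5 0 0 0 0"

```text
clock: 36.92
eef_pos: [0.6186, -0.0049, 0.1599]
ee_rot: [-0.841, -3.026, -0.0]
ft_force: [0.4, 0.3, -1.1]
opening: 0.0495
grasp_force: 31.9
```

```bash
python3 go.py 618,-6,160 618,-6,45.5
```

```text
at [618.6  -4.9 159.9] yaw 58.9 j [ 0.17  0.9  -0.47  1.41  0.45  0.94  0.61] t 36.9167 op 0.049456665510197326 F [ 0.4  0.3 -1.1]
(618.0, -6.0, 160.0) spin 0.000 tool [-0.1 -1.2 -0.1] min rows 1
(618.0, -6.0, 45.5) spin 0.000 tool [  0.    0.  114.5] min rows 3
```

Request:
servo_tool --targets "0.5 0 -1 15 0;0.5 0 0 25 0;0.5 0 0 25 0;0.5 0 0 20 0;0.5 0 0 12 0;0.5 0 0 8 0;0.5 0 0 5 0;0.5 0 0 2 0;0.5 0 0 0 0;0.5 0 0 0 0;0.5 0 0 1 0;0.5 0 0 0 0;0.5 0 0 0 0"

```text
clock: 38.0
eef_pos: [0.6187, -0.0066, 0.0471]
ee_rot: [0.842, 3.026, 0.0]
ft_force: [-0.1, -1.0, -0.1]
opening: 0.0496
grasp_force: 31.9
```

Request:
servo_tool --targets "0.5 0 0 1 0;0.5 0 0 0.5 0;0.5 0 0 0 0;0.5 0 0 0 0;0.5 0 0 0 0"

```text
clock: 38.42
eef_pos: [0.6186, -0.0065, 0.0454]
ee_rot: [0.842, 3.027, 0.0]
ft_force: [-0.2, -0.2, 2.4]
opening: 0.0495
grasp_force: 32.2
```

Contact with the floor, so I'll release and retreat.

Request:
servo_tool --targets "0.6 0 0 0 0;0.7 0 0 0 0;0.85 0 0 0 0;1 0 0 0 0;1 0 0 0 0;1 0 0 0 0;1 0 0 -10 0;1 0 0 -20 0;1 0 0 -30 0;1 0 0 -35 0;1 0 0 -35 0;1 0 0 -30 0;1 0 0 -20 0;1 0 0 0 0;1 0 0 0 0;1 0 0 0 0"

```text
clock: 39.75
eef_pos: [0.6182, -0.0066, 0.225]
ee_rot: [-0.842, -3.026, 0.0]
ft_force: [1.1, 0.8, -0.5]
opening: 0.0854
grasp_force: 0.0
```

```bash
python3 -c "
from m import *
c,P=cap('scene');F=c['frame']
cv2.imwrite('pics/a8.png',cv2.resize(F[160:420,210:560],(800,594),interpolation=cv2.INTER_CUBIC))"
```

```text
(no output)
```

View pics/a8.png

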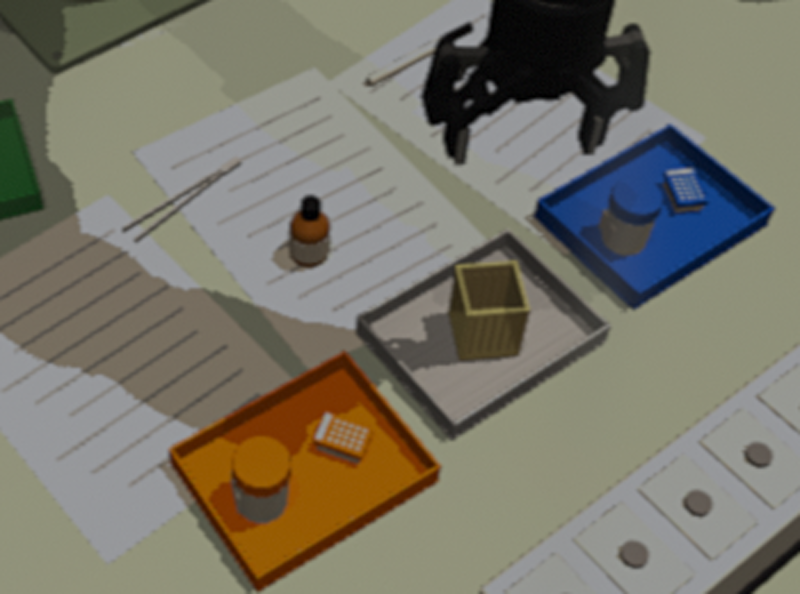

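Everything is upright in its tray: orange pot (262,480), orange block (342,437), blue pot (628,220), blue block (685,188), jar (490,310). The amber bottle (310,232) is standing and the gripper is clear.

```bash
python3 -c "
from cell import sign_off
print(sign_off())"
```

```text
the job is handed in; nothing more can be done
None
```

I handed the job in at about 40 s on the robot clock: the last picture showed both pots, both blocks (flat, grid up) and the jar on the floors of the right trays, and the amber bottle still standing.

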